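Start-of-shift test of the jar filler's stop button

ROBOT

A 6-joint arm with a two-finger parallel gripper is mounted at the origin on the work surface. World frame = base frame: x ahead of the robot, y to its left, z up, the work surface at z = 0. Lengths are in m, angles in rad, forces in N, time in s.
With the tool pointing down it reaches from about 0.275 to 0.75 m from the base axis. Payload 10.2 kg.
Tool frame: the origin (TCP) lies on the centre line of the jaws, within the pads' length; the fingertips stand tip_reach ahead of it and the grasp point (between the pads) is the TCP (tip_reach is the distance from the TCP to the fingertips, in m); z points along the fingers, y is the line along which they close (so a half turn about z gives the same grasp; the last joint's range is limited). The gripper opens to 85 mm and grips with 20 to 120 N. Pads are 22 mm wide; open, the fingers measure 114 mm over their backs; the gripper's body (76 mm by 85 mm) begins 54 mm behind the grasp point. The pads swing forward as they close: fully open they stand 13 mm farther back than shut.
Start: joints at [-1.531, 0.313, 1.498, -0, 1.331, -0.223], TCP at [0.136, -0.507, 0.25] pointing down, gripper open.
Joint ranges: [-2.94, 2.94], [-0.97, 2.17], [0.19, 2.56], [-1.23, 4.37], [0.02, 3.11], [-2.88, 2.88]. Speed limits (rad/s): [2.39, 2.39, 3.01, 3.14, 3.14, 3.14].

INTERFACE

Orientations are given as a rotation vector (axis times angle).
In Python, from station import observe, read_camera, job_done, masks_of, tip_reach gives the robot as it stands. The module is installed in compiled form; this text tells all that it offers.
- The arm moves only by the tool play_rows, never from a script. Its argument "increments" is a list of rows, each a list of 7 numbers: the closure in counts, from 0 (fully open) to 255 (shut), then the shift along the world's x, y, z in cm, then the turn, a rotation vector about the world's x, y, z in rad. In form: [[grip, dx, dy, dz, wx, wy, wz], ...]. A call has exactly 10 rows; each row shifts and turns the commanded pose from where the row before left it; what a row does not reach is not made up. A row lasts 1/8 s, in which the tool goes at most 62.5 mm and 10.7 degrees, less where a joint would pass 70% of its speed; a pose out of reach is approached as far as the arm can. A call with a gripper value outside its range is refused whole. The fingers move at their own pace and stop on an object; "newtons" is the grip in N (left out, the last holds). Time passes only in rows, so rows that do not move let the fingers close, or fill a call up. It gives the time, the measured TCP pose, the force, the opening and the grip force at its end, in the units of the state.
- observe(): the state, without advancing time (a new reading comes with each control period).
- read_camera(name): name is "side" or "top" or "wrist"; returns a dict with "frame" (480x640x3 uint8, red, green, blue), "depth" (480x640 float32, m along the optical axis (not along the pixel's ray), 0 where there is no reading), "intrinsics" (3x3 intrinsics, pixels), "camera_from_world" (4x4, takes a point from world to camera coordinates). Camera axes: x right, y down, z forward; pixel columns grow to the right and rows downward; lengths in m; the calibration is good to about 2 mm. A picture is of the moment at which its call begins.
- job_done(): hands the job in; it is judged then, once.
Trained networks look in a picture, given as the dict that the camera call returned (one of the last four; its "shot" number tells which), for a name from the list of things; names that differ only in an ending like _2 or _b are one class to them, and where a whole thing is asked for, a point or a joint stands for the part that bears it (a point fixed in the world has none). Each returns a list of dicts, best first, with "conf" (0 to 1); they miss things now and then, are a little off and sometimes report something else, mostly with a low value. They report only what shows in the picture. A call takes as long as a camera call.
- masks_of(name, picture): "pixels" (480x640 bool, what is visible of it) and "box" ([left, top, right, bottom] in pixels, round what is visible of it).
The state is a dict: "time": time; "joints": joint angles; "joint_vel": joint speeds; "joint_efforts": joint torques, N m; "ee_pos": TCP position; "ee_rot": TCP orientation; "ft_force": force on the tool from outside, world axes, zero at the start; "moment": the same for the moment, N m; "finger_gap": opening from 0.0 (shut) to 1.0 (fully open); "gripper_force": force on a finger pad.
Only numpy, scipy, OpenCV 4.12 (cv2) and the standard library are available. Lean on these libraries where they do the work, as an engineer would, in place of code of your own. Each camera call takes 0.05 s, during which the arm holds its last target. There are 200 camera calls.

TASK

Test the stop button on the jar filler's console: press the winged mushroom button straight down until it latches in, then turn it clockwise by pushing on its wings until the latch lets go, and let it spring back up and round to rest. After that press the small round reset button beside it fully in and let go. This is all touching and pushing: leave the two jars and the clamp ring standing where they are.

Things in the scene. Friction and masses are not known exactly. Their poses are not given: they have to be found in the camera images.
- stop_top (a point): Middle of the domed top of the black mushroom stop button; moves and turns with it. At rest 50 mm above the console's flat top (143 mm above the bench), latched 40 mm. z up, x along its two wings. Head 58 mm across, 24 mm tall. Under it a fixed grey collar, 58 mm diameter, 14 mm high. It may be on the left or the right half of the console, its wings at any angle.
- stop_wing (a point): Middle of one of the two straight wings of the stop button's head, 36 mm from its axis; a like wing lies opposite. Wings are 14 mm wide, 16 mm tall, end 46 mm from the axis; upper face 8 mm above this point, lower face 8 mm below it. x points outward along the wing, z up. At rest 35 mm above the console's top, latched 25 mm.
- stop_press (a joint): How far the stop button is pressed down, m: 0 out, 0.010 fully in. Pressing takes about 14 N to start it moving, then less and less; past about 7 mm it snaps in and stays latched at 0.010 by itself.
- stop_twist (a joint): How far the head is turned clockwise seen from above, rad: 0 at rest, stop at 0.9. It turns only clockwise, against a light return spring (under 0.3 N m in all). When latched, turning past about 0.5 releases it: the head pops up 10 mm and, once let go, turns back to 0. Clockwise: the wing farthest from the robot would go to the robot's right (-y).
- reset_key_top (a point): Middle of the flat top of the small black round reset button, 28 mm diameter, 22 mm above the console's top (115 mm above the bench), in a grey round housing 44 mm across and 12 mm high; z up. It is 140 to 185 mm from the stop button on the other half of the console.
- reset_key (a joint): How far the reset button is pressed, m: 0 out, 0.006 fully in, spring return; fully in takes 5 N.
- console: Fixed stainless box, 200 mm (x) by 320 mm (y) by 93 mm high; origin at the centre of its underside on the bench. The two buttons stand on its flat top.
- jar_a_mid (a point): Centre of a closed amber jar, 66 mm diameter, 85 mm high, standing loose on the bench beside the console's +y end. Leave alone.
- jar_b_mid (a point): Centre of a like jar, loose on the bench beside the console's -y end. Leave alone.
- clamp_ring_mid (a point): Centre of a loose steel clamp ring lying on the bench before the console, 66 mm outer diameter, 16 mm high. Leave alone.

How it is judged:
On the way, in this order (a step that is already met when the one before it is completed fails the run):
1. the stop button is pressed fully in (value of joint stop_press above 0.0085 m and value of joint stop_twist below 0.15 rad), for 0.2 s.
2. its head is twisted clockwise while it is still latched in (value of joint stop_twist above 0.2 rad and value of joint stop_press above 0.004 m).
3. the stop button has popped up and turned back to rest (value of joint stop_press below 0.002 m and value of joint stop_twist below 0.12 rad), for 0.2 s.
4. the reset button is pressed in (value of joint reset_key above 0.0045 m), for 0.05 s.
At the end, for the whole second after the job is handed in: After having been pressed in (over 8.5 mm), twisted and released, the stop button stands out again (within 2 mm) and turned back (within 0.12 rad); the reset button, pressed afterwards (over 4.5 mm), is out again (within 1.5 mm); jars and ring are within 20 mm of where they began (all of step 3 and value of joint reset_key below 0.0015 m and distance of each of jar_a_mid, jar_b_mid, clamp_ring_mid from where it was at the start of the episode below 0.02 m); the robot touches nothing.
It fails at once if a jar or the clamp ring is lifted, tipped or pushed away by more than 20 mm (distance of any of jar_a_mid, jar_b_mid, clamp_ring_mid from where it was at the start of the episode above 0.02 m).
It also fails if it takes over 51 s, if anything falls off the work surface, if the arm or the gripper's body presses on something with over 40 N, if the wrist force passes 120 N, or if a joint passes its speed limit or range.

## Working session

There is one attempt and no reset: what is moved stays moved. The work goes in short steps, Python scripts to look and compute and a tool call to move; the robot and the scene stay as the last step left them, time stands still between calls to the robot, and variables do not carry over. Pictures are saved under pics/ and viewed, at most 10 in all, crops included, and the job is handed in when it is done.

Besides the shell and the picture viewer there is one more tool, called after ">>>" as name([rows], argument=value, ...), one row to a line, values as JSON. play_rows: Moves the arm, as the interface text tells. Its arguments: {"type":"object","properties":{"increments":{"type":"array","items":{"type":"array","items":{"type":"number"}}},"newtons":{"type":"number"}},"required":["increments"]}

```bash
mkdir -p pics
cat > h.py <<'E'
import numpy as np, cv2
from station import *
def pts(p,mask):
    v,u=np.nonzero(mask&(p["depth"]>0)); z=p["depth"][v,u]; K=p["intrinsics"]
    c=np.stack([(u-K[0,2])/K[0,0]*z,(v-K[1,2])/K[1,1]*z,z,np.ones_like(z)])
    return (np.linalg.inv(p["camera_from_world"])@c)[:3].T
def save(p,n): cv2.imwrite("pics/"+n,p["frame"][:,:,::-1])
E
python3 - <<'E'
from h import *
print(tip_reach if not callable(tip_reach) else tip_reach()); s=observe(); print(s["ee_pos"],s["ee_rot"],s["ft_force"],s["time"])
for c in("top","side"):
    p=read_camera(c); save(p,c+"0.png")
    print(c,np.linalg.inv(p["camera_from_world"])[:3,3].round(3))
    for n in("stop_top","reset_key_top","console","jar_a_mid","clamp_ring_mid"):
        for m in masks_of(n,p)[:2]:
            q=pts(p,m["pixels"])
            if len(q): print(n,round(m["conf"],2),m["box"],len(q),np.median(q,0).round(4),np.percentile(q,2,0).round(3),np.percentile(q,98,0).round(3))
E
```

```text
0.019
[ 0.13636261 -0.50673671  0.24973553] [-3.11321925e+00 -4.11466078e-01 -2.08105703e-04] [-0.36972072  0.51056979  0.41307425] 0.0
top [0.383 0.064 1.137]
stop_top 0.78 [374.7, 229.9, 399.6, 271.6] 563 [ 0.5499 -0.0894  0.1383] [ 0.512 -0.114  0.095] [ 0.59  -0.067  0.145]
reset_key_top 0.48 [447.6, 234.0, 459.6, 249.7] 111 [ 0.5802 -0.2429  0.1139] [ 0.569 -0.255  0.105] [ 0.592 -0.231  0.117]
reset_key_top 0.39 [374.6, 230.6, 400.9, 272.1] 588 [ 0.5479 -0.0905  0.138 ] [ 0.508 -0.116  0.129] [ 0.588 -0.067  0.145]
console 0.76 [341.2, 202.7, 491.3, 304.6] 10520 [ 0.5521 -0.1663  0.0921] [ 0.448 -0.319  0.052] [ 0.668 -0.007  0.096]
jar_a_mid 0.85 [300.8, 273.4, 332.1, 306.4] 599 [0.4667 0.0678 0.0836] [0.439 0.04  0.019] [0.496 0.097 0.088]
clamp_ring_mid 0.65 [429.2, 302.5, 459.6, 329.4] 347 [ 0.4204 -0.2507  0.0147] [ 0.39  -0.281  0.001] [ 0.45  -0.219  0.019]
side [ 0.403 -0.649  0.783]
stop_top 0.64 [299.5, 285.1, 348.5, 308.5] 664 [ 0.5466 -0.0962  0.1402] [ 0.508 -0.117  0.128] [ 0.589 -0.072  0.146]
reset_key_top 0.5 [353.8, 358.0, 369.9, 373.3] 176 [ 0.5807 -0.2448  0.1169] [ 0.57  -0.256  0.111] [ 0.592 -0.231  0.119]
reset_key_top 0.33 [301.5, 286.4, 344.7, 311.2] 731 [ 0.5459 -0.0958  0.1394] [ 0.506 -0.117  0.096] [ 0.591 -0.071  0.146]
console 0.64 [261.6, 272.1, 430.6, 459.7] 16884 [ 0.5492 -0.2224  0.0946] [ 0.444 -0.337  0.018] [ 0.673 -0.024  0.098]
jar_a_mid 0.66 [258.6, 256.3, 289.9, 301.8] 1024 [0.4676 0.0511 0.0654] [0.439 0.037 0.004] [0.499 0.132 0.089]
clamp_ring_mid 0.66 [255.7, 401.7, 291.2, 437.7] 732 [ 0.42   -0.2527  0.0172] [ 0.39  -0.281  0.002] [ 0.45  -0.219  0.02 ]
```

Run:
```python
from h import *
a=cv2.imread("pics/top0.png")[195:315,330:500]; b=cv2.imread("pics/side0.png")[260:400,250:420]
a=cv2.resize(a,(400,282),interpolation=2); b=cv2.resize(b,(400,329),interpolation=2)
b=cv2.resize(b,(343,282)); cv2.imwrite("pics/m0.png",np.hstack([a,b]))
for c in("top","side"):
    p=read_camera(c); q=pts(p,p["depth"]>0)
    d=q[(np.hypot(q[:,0]-.549,q[:,1]+.091)<.055)&(q[:,2]>.118)]
    print(len(d),d.mean(0),(d.min(0)+d.max(0))/2)
    r=cv2.minAreaRect((d[:,:2]*1000).astype(np.float32)); print(r)
    C=np.cov(d[:,:2].T); w,v=np.linalg.eigh(C); print(v[:,1],w)
```

```text
591 [ 0.54808196 -0.09062754  0.13761676] [ 0.5489113  -0.09212727  0.13474681]
((549.2952880859375, -91.66046905517578), (56.29286193847656, 80.6810531616211), 61.33576965332031)
[-0.99872001 -0.05058003] [0.00016935 0.00039415]
713 [ 0.54712668 -0.09633154  0.1392574 ] [ 0.54878236 -0.09189346  0.13523136]
((548.4637451171875, -91.05159759521484), (54.188194274902344, 81.8145980834961), 62.61528015136719)
[-0.99952476 -0.03082625] [0.000142   0.00046124]
```

View pics/m0.png

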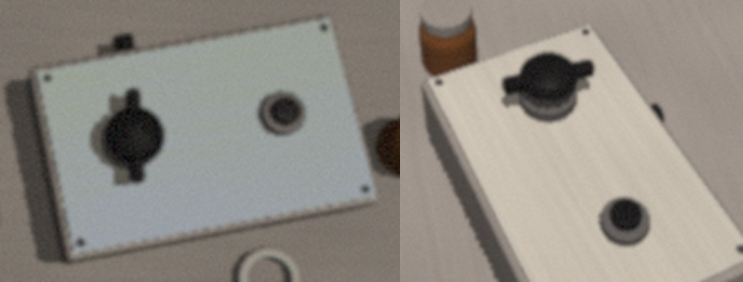

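>>> play_rows([
  [255,3,4,0,0,0,0],
  [255,4,4,0,0,0,0],
  [255,4,4,0,0,0,0],
  [255,4,4,0,0,0,0],
  [255,4,4,0,0,0,0],
  [255,4,4,0,0,0,0],
  [255,4,4,0,0,0,0],
  [255,4,4,0,0,0,0],
  [255,4,4,0,0,0,0],
  [255,0,0,0,0,0,0],
], newtons=60)

```text
time: 1.95
ee_pos: [0.4879, -0.1445, 0.25]
ee_rot: [-3.113, -0.419, -0.0]
ft_force: [-0.8, -0.1, 0.3]
finger_gap: 0.002
gripper_force: 0.0
```

Top crop: the stop button is at about (133,137), with wings almost vertical in the image (along world x). The reset button is at (283,112). Next is one closer look from the wrist camera.

Run:
```python
from h import *
p=read_camera("wrist"); save(p,"w1.png"); print(np.linalg.inv(p["camera_from_world"])[:3,3].round(3))
q=pts(p,p["depth"]>0)
for c,r,z in(((.549,-.0915),.055,.118),((.5805,-.2435),.022,.11)):
    d=q[(np.hypot(q[:,0]-c[0],q[:,1]-c[1])<r)&(q[:,2]>z)&(q[:,2]<.15)]
    if len(d)<20: print(len(d));continue
    print(len(d),d.mean(0),d.min(0),d.max(0)); print(cv2.minAreaRect((d[:,:2]*1000).astype(np.float32)))
    if z>.115:
        C=np.cov(d[:,:2].T); print(np.linalg.eigh(C))
        w=d[np.hypot(d[:,0]-c[0],d[:,1]-c[1])>.032]
        for s in(1,-1):
            e=w[(w[:,0]-c[0])*s>0]; print("wing",len(e),e.mean(0))
```

```text
[ 0.566 -0.123  0.373]
8684 [ 0.55074255 -0.09336924  0.1379891 ] [ 0.50242019 -0.1210119   0.12291478] [ 0.59475301 -0.06400171  0.14441312]
((548.9981079101562, -92.70125579833984), (57.09352111816406, 80.7359848022461), 60.83151626586914)
EighResult(eigenvalues=array([0.00016271, 0.00038192]), eigenvectors=array([[ 0.05708599, -0.99836927],
       [-0.99836927, -0.05708599]]))
wing 638 [ 0.58722722 -0.09123766  0.13423541]
wing 479 [ 0.51097678 -0.09542669  0.13439903]
1440 [ 0.58089571 -0.24370318  0.11394387] [ 0.56689376 -0.25850046  0.11006728] [ 0.59447956 -0.23094466  0.11641776]
((580.8189697265625, -244.60006713867188), (27.360692977905273, 27.036470413208008), 42.74432373046875)
```

View pics/w1.png

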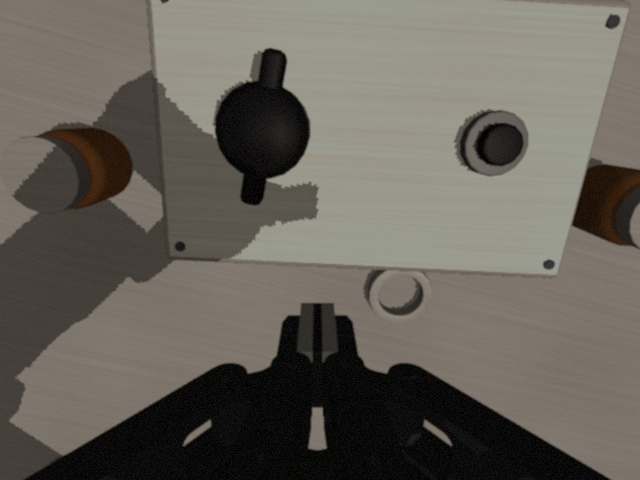

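The wrist view shows the stop button at about (262,130), wings slightly tilted, and the reset button at (500,143). I'll align the tool with the wings and go above the dome.

>>> play_rows([
  [255,2,1.7,0,0,0,-0.105],
  [255,2,1.7,0,0,0,-0.105],
  [255,2.1,1.75,0,0,0,0],
  [255,0,0,-2.5,0,0,0],
  [255,0,0,-2.5,0,0,0],
  [255,0,0,-2,0,0,0],
  [255,0,0,-1,0,0,0],
  [255,0,0,-0.5,0,0,0],
  [255,0,0,0,0,0,0],
  [255,0,0,0,0,0,0],
])

```text
time: 3.25
ee_pos: [0.5476, -0.0957, 0.166]
ee_rot: [3.14, 0.083, 0.002]
ft_force: [-0.3, -1.2, 0.7]
finger_gap: 0.0
gripper_force: 0.0
```

>>> play_rows([
  [255,0.1,0.25,0,0,0,0],
  [255,0,0,-0.2,0,0,0],
  [255,0,0,-0.2,0,0,0],
  [255,0,0,-0.2,0,0,0],
  [255,0,0,-0.2,0,0,0],
  [255,0,0,-0.2,0,0,0],
  [255,0,0,-0.2,0,0,0],
  [255,0,0,-0.2,0,0,0],
  [255,0,0,-0.1,0,0,0],
  [255,0,0,0,0,0,0],
])

```text
time: 4.5
ee_pos: [0.5486, -0.0931, 0.1516]
ee_rot: [3.14, 0.083, 0.002]
ft_force: [-3.9, 1.4, 13.0]
finger_gap: -0.003
gripper_force: 6.5
```

>>> play_rows([
  [255,0,0,-0.1,0,0,0],
  [255,0,0,-0.05,0,0,0],
  [255,0,0,0,0,0,0],
  [255,0,0,0,0,0,0],
  [255,0,0,0,0,0,0],
  [255,0,0,0,0,0,0],
  [255,0,0,0,0,0,0],
  [255,0,0,0,0,0,0],
  [255,0,0,0,0,0,0],
  [255,0,0,0,0,0,0],
])

```text
time: 5.75
ee_pos: [0.5489, -0.0932, 0.1515]
ee_rot: [3.139, 0.083, 0.004]
ft_force: [-6.7, 1.4, 23.9]
finger_gap: 0.003
gripper_force: 11.5
```

>>> play_rows([
  [255,0,0,1,0,0,0],
  [255,0,0,2,0,0,0],
  [255,2,1.7,0,0,0,0],
  [255,2,1.7,0,0,0,0],
  [255,0,0,0,0,0,0],
  [255,0,0,-1.5,0,0,0],
  [255,0,0,-1.5,0,0,0],
  [255,0,0,-1.2,0,0,0],
  [255,0,0,-0.4,0,0,0],
  [255,0,0,0,0,0,0],
])

```text
time: 7.0
ee_pos: [0.5883, -0.0591, 0.1327]
ee_rot: [-3.14, -0.083, 0.0]
ft_force: [0.3, -0.3, -0.4]
finger_gap: 0.001
gripper_force: 0.0
```

Run:
```python
from h import *
s=observe(); print(s["ee_pos"],s["ft_force"])
p=read_camera("side"); q=pts(p,p["depth"]>0)
d=q[(np.hypot(q[:,0]-.549,q[:,1]+.093)<.02)]; print(np.percentile(d[:,2],[5,50,98]))
a=p["frame"][240:340,250:400,::-1]; cv2.imwrite("pics/s2.png",cv2.resize(a,(600,400),interpolation=2))
```

```text
[ 0.58834242 -0.05910226  0.13267433] [ 0.28629421 -0.28731045 -0.43031962]
[0.13216199 0.37471367 0.43691669]
```

View pics/s2.png

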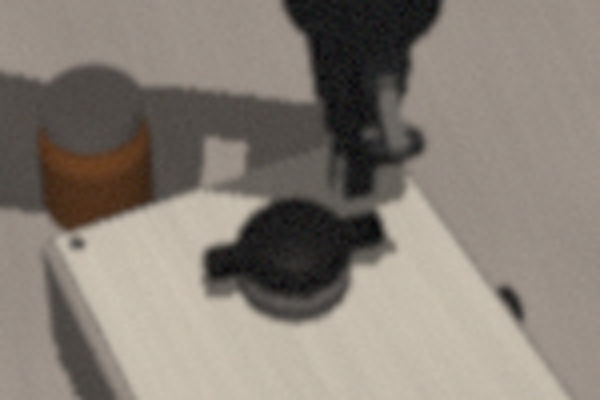

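The head is latched low. The closed fingers are at (355,185), just behind the far wing at (370,230). Now I'll push it in -y.

>>> play_rows([
  [255,0,-0.5,0,0,0,0],
  [255,0,-0.4,0,0,0,0],
  [255,0,-0.3,0,0,0,0],
  [255,0,-0.3,0,0,0,0],
  [255,0,-0.3,0,0,0,0],
  [255,0,-0.3,0,0,0,0],
  [255,0,-0.3,0,0,0,0],
  [255,0,0,0,0,0,0],
  [255,0,0,0,0,0,0],
  [255,0,0,0,0,0,0],
])

```text
time: 8.3
ee_pos: [0.5888, -0.0828, 0.1333]
ee_rot: [3.14, 0.083, 0.002]
ft_force: [3.6, 4.1, 4.3]
finger_gap: 0.002
gripper_force: 2.6
```

Run:
```python
from h import *
p=read_camera("side")
a=p["frame"][240:340,250:400,::-1]; cv2.imwrite("pics/s3.png",cv2.resize(a,(600,400),interpolation=2))
```

```text
(no output)
```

View pics/s3.png

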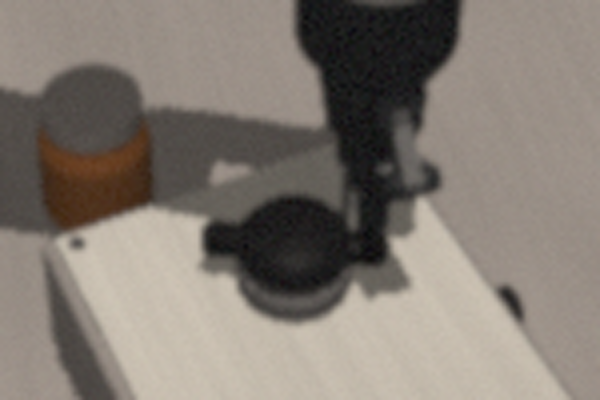

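The wing has begun to turn clockwise (left wing is now at (218,240)), so I'll keep pushing.

>>> play_rows([
  [255,0,-0.2,0,0,0,0],
  [255,0,-0.2,0,0,0,0],
  [255,0,-0.2,0,0,0,0],
  [255,0,-0.2,0,0,0,0],
  [255,0,-0.2,0,0,0,0],
  [255,0,-0.2,0,0,0,0],
  [255,0,-0.2,0,0,0,0],
  [255,0,0,0,0,0,0],
  [255,0,0,0,0,0,0],
  [255,0,0,0,0,0,0],
])

```text
time: 9.6
ee_pos: [0.589, -0.0971, 0.1331]
ee_rot: [3.14, 0.083, 0.003]
ft_force: [5.9, 2.3, 1.5]
finger_gap: -0.0
gripper_force: 2.6
```

Run:
```python
from h import *
p=read_camera("side"); q=pts(p,p["depth"]>0)
d=q[(np.hypot(q[:,0]-.545,q[:,1]+.1)<.012)&(q[:,2]<.16)]; print(len(d),np.percentile(d[:,2],[5,50,98]))
a=p["frame"][240:340,250:400,::-1]; cv2.imwrite("pics/s4.png",cv2.resize(a,(600,400),interpolation=2))
```

```text
161 [0.10798993 0.14258765 0.14698271]
```

View pics/s4.png

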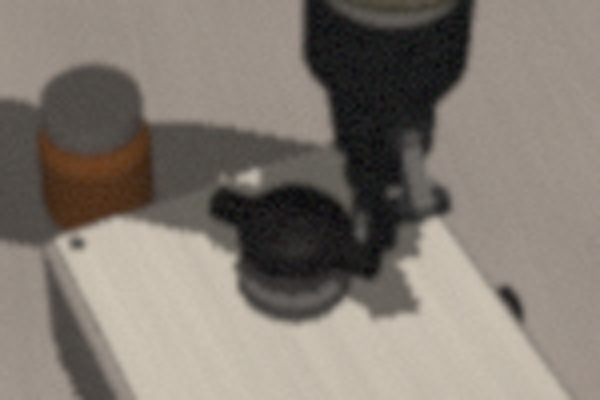

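The head has popped up: dome at about 143 mm, well turned. Next I back off, rise, and look again.

>>> play_rows([
  [255,0,0.6,0,0,0,0],
  [255,0,0.8,0,0,0,0],
  [255,0,0.8,0,0,0,0],
  [255,0.2,1.2,0,0,0,0],
  [255,0.2,1.2,0,0,0,0],
  [255,0,0,2,0,0,0],
  [255,0,0,2.5,0,0,0],
  [255,0,0,2.5,0,0,0],
  [255,0,0,0,0,0,0],
  [255,0,0,0,0,0,0],
])

```text
time: 10.9
ee_pos: [0.592, -0.0506, 0.2016]
ee_rot: [-3.14, -0.083, 0.003]
ft_force: [0.3, -1.1, 0.7]
finger_gap: 0.002
gripper_force: 0.0
```

>>> play_rows([
  [255,0,-3,0,0,0,0],
  [255,-0.2,-3,0,0,0,0],
  [255,-0.2,-3,0,0,0,0],
  [255,-0.2,-3,0,0,0,0],
  [255,-0.2,-3,0,0,0,0],
  [255,-0.2,-3,0,0,0,0],
  [255,-0.2,-1.2,0,0,0,0],
  [255,0,0,-2,0,0,0],
  [255,0,0,-2,0,0,0],
  [255,0,0,0,0,0,0],
])

```text
time: 12.15
ee_pos: [0.5797, -0.2419, 0.1609]
ee_rot: [-3.138, -0.084, 0.005]
ft_force: [0.1, 0.4, 0.5]
finger_gap: -0.002
gripper_force: 0.0
```

Run:
```python
from h import *
print(observe()["ee_pos"])
for c in ("top","side"):
    p=read_camera(c); q=pts(p,p["depth"]>0)
    d=q[(np.hypot(q[:,0]-.549,q[:,1]+.093)<.055)&(q[:,2]>.118)&(q[:,2]<.15)]
    print(len(d),d.max(0),np.linalg.eigh(np.cov(d[:,:2].T))[1][:,1])
a=p["frame"][240:400,250:450,::-1]; cv2.imwrite("pics/s5.png",cv2.resize(a,(700,560),interpolation=2))
```

```text
[ 0.57972071 -0.24189252  0.16089206]
590 [ 0.59311896 -0.06435094  0.14655041] [-0.99868707 -0.05122638]
699 [ 0.59117162 -0.06547761  0.14696029] [-0.99972067 -0.02363424]
```

View pics/s5.png

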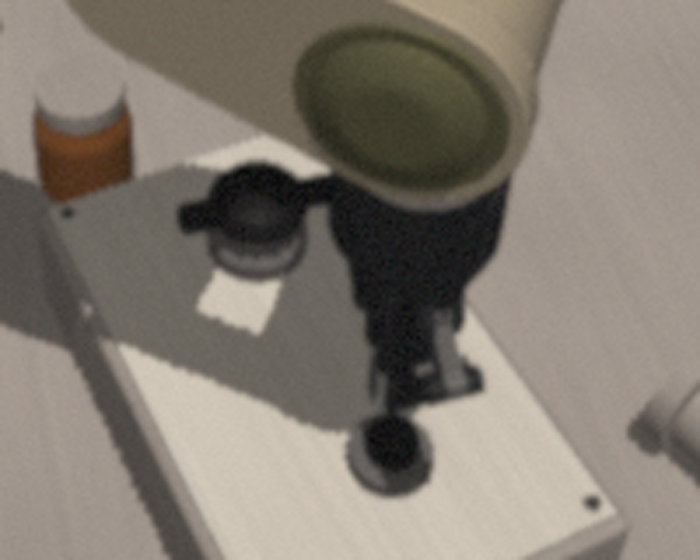

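The stop button is back up with its wings at the original angle. Now I press the reset button, with the fingers right above it (key at (390,442)).

>>> play_rows([
  [255,0.1,-0.2,-1,0,0,0],
  [255,0,0,-1,0,0,0],
  [255,0,0,-0.6,0,0,0],
  [255,0,0,-0.3,0,0,0],
  [255,0,0,-0.2,0,0,0],
  [255,0,0,-0.2,0,0,0],
  [255,0,0,-0.1,0,0,0],
  [255,0,0,0,0,0,0],
  [255,0,0,0,0,0,0],
  [255,0,0,0,0,0,0],
])

```text
time: 13.5
ee_pos: [0.5814, -0.245, 0.1289]
ee_rot: [-3.14, -0.083, 0.0]
ft_force: [-2.8, 1.7, 4.7]
finger_gap: 0.001
gripper_force: 2.2
```

Force is 4.7 N, near full press. I'll push a little more, hold, then release and rise.

>>> play_rows([
  [255,0,0,-0.1,0,0,0],
  [255,0,0,-0.1,0,0,0],
  [255,0,0,0,0,0,0],
  [255,0,0,0,0,0,0],
  [255,0,0,0,0,0,0],
  [255,0,0,0,0,0,0],
  [255,0,0,0,0,0,0],
  [255,0,0,0,0,0,0],
  [255,0,0,0,0,0,0],
  [255,0,0,0,0,0,0],
])

```text
time: 14.75
ee_pos: [0.5814, -0.245, 0.128]
ee_rot: [3.14, 0.083, 0.001]
ft_force: [-5.8, 3.6, 12.5]
finger_gap: 0.0
gripper_force: 6.2
```

>>> play_rows([
  [255,0,0,1,0,0,0],
  [255,0,0,2,0,0,0],
  [255,0,0,2.5,0,0,0],
  [255,0,0,2.5,0,0,0],
  [255,0,0,2,0,0,0],
  [255,0,0,0,0,0,0],
  [255,0,0,0,0,0,0],
  [255,0,0,0,0,0,0],
  [255,0,0,0,0,0,0],
  [255,0,0,0,0,0,0],
])

```text
time: 16.0
ee_pos: [0.5814, -0.245, 0.2265]
ee_rot: [-3.14, -0.083, 0.0]
ft_force: [0.3, 0.6, 0.2]
finger_gap: -0.0
gripper_force: 0.0
```

Bottomed at 12.5 N, since full press takes 5 N, and now released and clear.

```bash
python3 -c "
from station import *
print(job_done())"
```

```text
the job is handed in; nothing more can be done
None
```

I ran the whole test and handed the job in at about 16 s of the 51 s; the hand-in returned no verdict. The stop button latched, released when twisted clockwise and came back to rest. The reset button was then pressed fully in and let go, and at no point did I aim at or touch the jars or the clamp ring (I did not re-measure them, nor the reset button's return).

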